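Closing the altar for the night

ROBOT

A 6-joint arm with a two-finger parallel gripper is mounted at the origin on the work surface. World frame = base frame: x ahead of the robot, y to its left, z up, the work surface at z = 0. Lengths are in m, angles in rad, forces in N, time in s.
With the tool pointing down it reaches from about 0.35 to 0.775 m from the base axis. Payload 5.5 kg.
Tool frame: the origin (TCP) lies midway between the tips of the shut fingers; the grasp point (between the pads) lies 19 mm behind it; z points along the fingers, y is the line along which they close (so a half turn about z gives the same grasp; the last joint's range is limited). The gripper opens to 85 mm and grips with 20 to 120 N. Pads are 22 mm wide; open, the fingers measure 114 mm over their backs; the gripper's body (76 mm by 85 mm) begins 54 mm behind the grasp point. The pads swing forward as they close: fully open they stand 13 mm farther back than shut.
Start: joints at [1.153, 0.313, 0.046, 1.304, 0, 1.431], TCP at [0.158, 0.553, 0.231] pointing down, gripper open.
Joint ranges: [-2.76, 2.76], [-0.86, 1.69], [-1.03, 1.26], [-2.2, 2.34], [-1.47, 1.5], [-3.14, 3.14]. Speed limits (rad/s): [2.57, 2.57, 3.14, 3.14, 3.14, 3.14].

INTERFACE

Orientations are given as a unit quaternion [w, x, y, z].
In Python, from workcell import get_state, read_camera, camera_info, hand_in, recognise gives the robot as it stands.
- The arm moves only by the tool arm_command, never from a script. Its argument "moves" is one flat list of numbers, 7 for each row, row after row: the opening, from -1 (shut) to 1 (fully open), then the shift along the tool's x, y, z in mm, then the turn, a rotation vector about the tool's x, y, z in rad. A call has 1 to 8 rows; each row shifts and turns the commanded pose from where the row before left it, along the tool's axes as they then stand; what a row does not reach is not made up. A row lasts 1/8 s, in which the tool goes at most 62.5 mm and 10.7 degrees, less where a joint would pass 70% of its speed; a pose out of reach is approached as far as the arm can. A call with a gripper value outside its range is refused whole. The fingers move at their own pace and stop on an object; "newtons" is the grip in N (left out, the last holds). Time passes only in rows, so rows that do not move let the fingers close. It gives the time, the measured TCP pose, the force, the opening and the grip force at its end, in the units of the state.
- get_state(): the state, without advancing time (a new reading comes with each control period).
- read_camera(name): name is "scene" or "top" or "wrist"; returns (picture, depth): 480x640x3 uint8, blue, green, red; 480x640 float32, m along the optical axis (not along the pixel's ray), 0 where there is no reading.
- camera_info(name): a dict with "fovy" (degrees; the focal length in pixels is half the picture's height over the tangent of half this angle, whatever the lens; pixels are square), "cx", "cy" (the principal point, pixels), "eye" and "orientation" of the camera in the world; the wrist camera has in their place "tool_from_camera" (4x4, takes a point from camera to tool coordinates, whose origin is the TCP and whose axes are the flange's). Camera axes: x right, y down, z forward; pixel columns grow to the right and rows downward; lengths in m; the calibration is good to about 2 mm. A picture is of the moment at which its call begins: read the wrist's pose just before it. camera_info takes no time and is no camera call.
- hand_in(): hands the job in; it is judged then, once.
Trained networks look in the newest picture that a camera, given by its name, has taken for a name from the list of things; names that differ only in an ending like _2 or _b are one class to them, and where a whole thing is asked for, a point or a joint stands for the part that bears it (a point fixed in the world has none). Each returns a list of dicts, best first, with "confidence" (0 to 1); they miss things now and then, are a little off and sometimes report something else, mostly with a low value. They report only what shows in the picture. A call takes as long as a camera call.
- recognise(camera, label): "point" ([column, row] in pixels, amid what is visible of it).
The state is a dict: "clock": time; "joint_pos": joint angles; "qvel": joint speeds; "tau": joint torques, N m; "tcp_pos": TCP position; "orientation": TCP orientation; "wrist_force": force on the tool from outside, world axes, zero at the start; "ft_torque": the same for the moment, N m; "finger_gap": finger opening in m; "grip_force": force on a finger pad.
Only numpy, scipy, OpenCV 4.12 (cv2) and the standard library are available. Lean on these libraries where they do the work, as an engineer would, in place of code of your own. Each camera call takes 0.05 s, during which the arm holds its last target. There are 200 camera calls.

TASK

Close the altar for the night, in this order: turn the chanting player's volume knob fully anticlockwise to its off stop, then stand every porcelain cup upright on the floor of the red tray, and last of all slide the lamp dimmer's grip down to the orange night mark. The porcelain is thin: handle each cup with the lightest grip and set it down, never drop it. Leave the teapot and the incense bowl where they are.

Things in the scene. Friction and masses are not known exactly. Their poses are not given: they have to be found in the camera images.
- volume_grip (a point): Volume knob: round, grey, 56 mm across, with an upright bar grip 53 mm long, 14 mm thick, 32 mm high on it, a white pointer line at one end of the bar. This point is on the vertical turning axis, 88 mm above the ledge, 7 mm below the bar's top; its x axis runs along the bar to the pointer and turns with the knob.
- player: Chanting player: black box 150 x 140 x 50 mm, fixed to the ledge, the volume knob in the middle of its top; a white tick on the box towards +x shows where the pointer stands at off. Origin: centre of its underside.
- volume (a joint): Volume knob angle in rad: 0 = off, the end stop fully anticlockwise seen from above; grows clockwise up to 2.8. It stays where it is left; friction about 0.04 N m.
- lamp_top (a point): Top centre of the lamp dimmer's grip: a black block 28 mm (across the track, the x axis here) x 20 mm (along the track, y axis) x 40 mm high with a white line across its top; this point is 85 mm above the ledge. The grip slides along the y axis.
- dimmer: Lamp dimmer: white box 120 (x) x 200 (y) x 30 mm, fixed to the ledge, with an aluminium track 14 mm high and 40 mm wide along y in the middle of its top. Origin: centre of its underside.
- lamp (a joint): Travel of the dimmer's grip along its track in m, 0 to 0.12: growing towards +y of lamp_top, brighter. It stays where it is left; friction about 1.5 N. The orange night mark is at 0.030.
- night_mark (a point): The night mark: the point that lamp_top reaches when the dimmer's grip is exactly at the orange bars painted across the white box on both sides of the track (at the same height as lamp_top; same axes).
- tray: Red tray with a dark wooden lip, outside 226 (x) x 286 (y) mm, fixed to the ledge. Origin: centre of its underside. The inner floor is 214 x 274 mm, 5 mm above the ledge; the lip is 6 mm thick and 12 mm above the ledge.
- teapot: Red ceramic teapot, about 120 mm across, 110 mm high, spout and handle along its y axis, reaching 100 mm from the middle. Loose bystander. Origin: centre of its underside.
- incense_bowl: Aluminium incense bowl, 116 mm across and 70 mm high, with three thin sticks standing in it. Loose bystander. Origin: centre of its underside.
- cup1: White porcelain cup with a blue foot, open at the top: 60 mm high, 56 mm across at the rim, 50 mm at the foot, wall 4 mm, about 0.14 kg. Origin: centre of its underside; z axis up through the mouth. Thin: a grip of 20 N on each side holds it well, 30 N is too much. Four to six of the six cups are present.
- cup2: White porcelain cup with a blue foot, open at the top: 60 mm high, 56 mm across at the rim, 50 mm at the foot, wall 4 mm, about 0.14 kg. Origin: centre of its underside; z axis up through the mouth. Thin: a grip of 20 N on each side holds it well, 30 N is too much. Four to six of the six cups are present.
- cup3: White porcelain cup with a blue foot, open at the top: 60 mm high, 56 mm across at the rim, 50 mm at the foot, wall 4 mm, about 0.14 kg. Origin: centre of its underside; z axis up through the mouth. Thin: a grip of 20 N on each side holds it well, 30 N is too much. Four to six of the six cups are present.
- cup4: White porcelain cup with a blue foot, open at the top: 60 mm high, 56 mm across at the rim, 50 mm at the foot, wall 4 mm, about 0.14 kg. Origin: centre of its underside; z axis up through the mouth. Thin: a grip of 20 N on each side holds it well, 30 N is too much. Four to six of the six cups are present.
- cup5: White porcelain cup with a blue foot, open at the top: 60 mm high, 56 mm across at the rim, 50 mm at the foot, wall 4 mm, about 0.14 kg. Origin: centre of its underside; z axis up through the mouth. Thin: a grip of 20 N on each side holds it well, 30 N is too much. Four to six of the six cups are present.
- cup6: White porcelain cup with a blue foot, open at the top: 60 mm high, 56 mm across at the rim, 50 mm at the foot, wall 4 mm, about 0.14 kg. Origin: centre of its underside; z axis up through the mouth. Thin: a grip of 20 N on each side holds it well, 30 N is too much. Four to six of the six cups are present.

How it is judged:
By the outcome, as a careful person would: the job done as asked, in the order asked, and still so for the second after the job is handed in, with the robot touching nothing.
Of cup1, cup2, cup3, cup4, cup5, cup6 only 4 to 6 are there at a start; the rules pass over those that are not, and their reading is None.
At some moment in a run one of cup1, cup2, cup3, cup4, cup5, cup6 may be knocked a few centimetres aside while the robot is not near it.
It also fails if it takes over 210 s, if anything falls off the work surface, if the arm or the gripper's body presses on something with over 40 N, if the wrist force passes 120 N, or if a joint passes its speed limit or range.

## Working session

There is one attempt and no reset: what is moved stays moved. The work goes in short steps, Python scripts to look and compute and a tool call to move; the robot and the scene stay as the last step left them, time stands still between calls to the robot, and variables do not carry over. Pictures are saved under pics/ and viewed, at most 14 in all, crops included, and the job is handed in when it is done.

Besides the shell and the picture viewer there is one more tool, called as name(argument=value, ...) on one line, values as JSON. arm_command: Moves the arm, as the interface text tells. Its arguments: {"type":"object","properties":{"moves":{"type":"array"},"newtons":{"type":"number"}},"required":["moves"]}

```bash
ls; mkdir -p pics
cat > h.py <<'E'
import numpy as np, cv2
from scipy.spatial.transform import Rotation as R
from workcell import *
def q2R(q): return R.from_quat([q[1],q[2],q[3],q[0]]).as_matrix()
def shot(n):
    s=get_state(); im,d=read_camera(n); c=camera_info(n)
    f=240/np.tan(np.radians(c['fovy'])/2)
    if n=='wrist':
        T=np.array(c['tool_from_camera']); Rt=q2R(s['orientation'])
        Rm=Rt@T[:3,:3]; e=Rt@T[:3,3]+np.array(s['tcp_pos'])
    else: Rm=q2R(c['orientation']); e=np.array(c['eye'])
    v,u=np.mgrid[:480,:640]
    P=np.stack([(u-c['cx'])/f*d,(v-c['cy'])/f*d,d],-1)@Rm.T+e
    P[d==0]=np.nan
    return im,d,P
def ray(n,u,v,z):
    c=camera_info(n); f=240/np.tan(np.radians(c['fovy'])/2)
    Rm=q2R(c['orientation']); e=np.array(c['eye'])
    w=Rm@np.array([(u-c['cx'])/f,(v-c['cy'])/f,1]); return e+w*(z-e[2])/w[2]
E
python3 - <<'E'
from h import *
print(get_state())
for n in ['top','scene']:
    im,d,P=shot(n); cv2.imwrite(f'pics/{n}0.png',im); print(n,camera_info(n))
    np.save(f'/tmp/{n}P.npy',P)
    for l in ['cup1','volume_grip','lamp_top','tray','player','dimmer','teapot','incense_bowl']:
        for r in recognise(n,l):
            u,v=map(int,np.round(r['point'])); print(l,round(r['confidence'],2),u,v,P[v,u].round(3))
E
```

```text
pics
{'clock': 0.0, 'joint_pos': array([1.15341824e+00, 3.14036544e-01, 4.49766375e-02, 1.30358681e+00,
       2.07010513e-05, 1.43121901e+00]), 'qvel': array([0.00013314, 0.0004688 , 0.00080542, 0.00125304, 0.00156317,
       0.00069814]), 'tau': array([-2.52881064e-04, -4.80626106e+01,  2.98532277e+01,  1.92715251e-02,
       -1.48055597e-04, -1.91742430e-06]), 'tcp_pos': array([0.1574725 , 0.55249088, 0.23038734]), 'orientation': array([-2.64280565e-04,  1.38454127e-01,  9.90368416e-01, -8.86705911e-04]), 'wrist_force': array([-0.26337264,  0.58998472,  0.01072324]), 'ft_torque': array([-0.05874006,  0.0157605 , -0.02308663]), 'grip_force': 0.0, 'finger_gap': 0.08525885023501081}
top {'fovy': 49.499257737706465, 'cx': 324.0456246223357, 'cy': 248.4289341473595, 'eye': array([ 0.41638154, -0.07556924,  1.12200505]), 'orientation': array([-0.05003559,  0.70721677, -0.70252256,  0.06166791])}
cup1 0.92 289 321 [ 0.438 -0.02   0.011]
cup1 0.89 352 223 [ 0.651 -0.154  0.007]
cup1 0.78 276 213 [0.672 0.012 0.008]
cup1 0.56 350 269 [ 0.55  -0.15   0.006]
volume_grip 0.96 452 245 [ 0.589 
[... 593 characters left out ...]
.19961028])}
cup1 0.92 337 201 [ 0.416 -0.008  0.01 ]
cup1 0.87 375 282 [0.648 0.028 0.007]
cup1 0.8 294 284 [ 0.621 -0.14  -0.001]
cup1 0.76 290 248 [ 0.531 -0.136  0.006]
cup1 0.36 192 192 [ 0.401 -0.333  0.082]
volume_grip 0.77 183 269 [ 0.599 -0.354  0.078]
volume_grip 0.17 295 345 [ 0.779 -0.159  0.048]
lamp_top 0.58 189 192 [ 0.403 -0.339  0.085]
lamp_top 0.31 181 211 [ 0.407 -0.368  0.031]
tray 0.68 468 231 [0.549 0.27  0.005]
player 0.82 190 281 [ 0.62  -0.343  0.064]
dimmer 0.89 180 211 [ 0.408 -0.37   0.033]
dimmer 0.37 190 283 [ 0.62  -0.345  0.057]
teapot 0.49 193 193 [ 0.399 -0.332  0.076]
teapot 0.4 183 213 [ 0.413 -0.364  0.03 ]
incense_bowl 0.63 294 344 [ 0.776 -0.16   0.046]
```

View pics/top0.png

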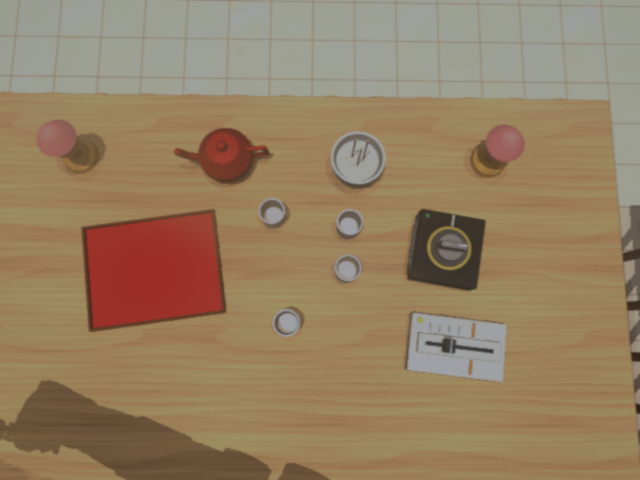

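View pics/scene0.png

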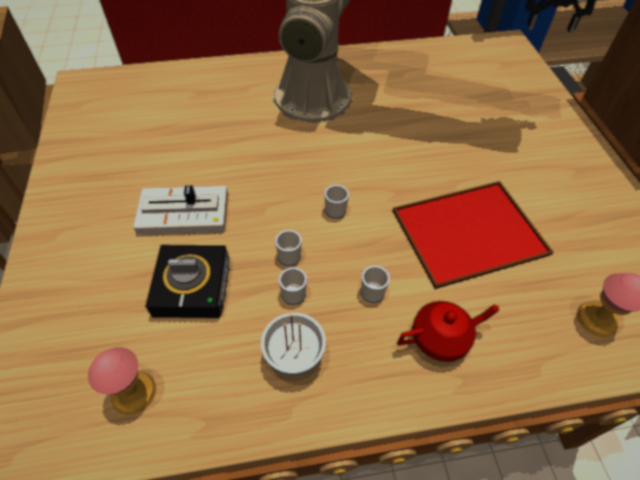

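```bash
cat > m.py <<'E'
from h import *
for n in ['top','scene']:
    im,d,P=shot(n); X,Y,Z=P[...,0],P[...,1],P[...,2]
    np.save(f'/tmp/{n}P.npy',P)
    def comps(m,minn=20):
        k,l,s,c=cv2.connectedComponentsWithStats(m.astype(np.uint8)); return [l==i for i in range(1,k) if s[i,4]>minn]
    def rect(m):
        (c,s,a)=cv2.minAreaRect(P[m][:,:2].astype(np.float32)); return np.round(c,4),np.round(s,3),round(a,1)
    print(n,'table z',np.nanmedian(Z[(X>.3)&(X<.5)&(abs(Y)<.1)]))
    hsv=cv2.cvtColor(im,cv2.COLOR_BGR2HSV)
    for c in comps((Z>.02)&(Z<.13)&(X>.33)&(X<.86)&(Y<.4)&(Y>-.5),40):
        print('comp',c.sum(),rect(c),'ztop',np.nanpercentile(Z[c],97).round(3), 'top', rect(c&(Z>np.nanpercentile(Z[c],97)-.012)))
    red=(hsv[...,1]>180)&((hsv[...,0]<8)|(hsv[...,0]>172))&(Z<.02)
    for c in comps(red,2000): print('tray',rect(c),np.nanmedian(Z[c]))
    k=(abs(X-.585)<.05)&(abs(Y+.345)<.05)
    for lo in (.078,.085): print('bar',(k&(Z>lo)).sum(),rect(k&(Z>lo)))
    k=(abs(X-.385)<.1)&(abs(Y+.36)<.14)
    print('grip',(k&(Z>.07)).sum(),rect(k&(Z>.07)))
    org=(hsv[...,0]>5)&(hsv[...,0]<18)&(hsv[...,1]>110)&k&(Z>.024)&(Z<.038)
    for c in comps(org,4): print('orange',c.sum(),rect(c),P[c].mean(0).round(4))
E
python3 m.py
python3 - <<'E'
import cv2
a=cv2.imread('pics/top0.png')[195:390,395:520]; b=cv2.imread('pics/scene0.png')[170:330,120:245]
a=cv2.resize(a,None,fx=3,fy=3,interpolation=2);b=cv2.resize(b,None,fx=3,fy=3,interpolation=2)
b=cv2.copyMakeBorder(b,0,a.shape[0]-b.shape[0],0,0,0); cv2.imwrite('pics/crop0.png',cv2.hconcat([a,b]))
E
```

```text
top table z 0.0015063833079068667
comp 643 (array([ 0.7968, -0.4582]), array([0.078, 0.073]), 43.4) ztop 0.129 top (array([ 0.795 , -0.4576]), array([0.073, 0.068]), 45.4)
comp 2702 (array([0.7886, 0.1236]), array([0.151, 0.123]), 56.2) ztop 0.103 top (array([0.7774, 0.1478]), array([0.064, 0.128]), 20.5)
comp 2301 (array([ 0.7793, -0.1629]), array([0.114, 0.115]), 47.1) ztop 0.074 top (array([ 0.7793, -0.1629]), array([0.114, 0.115]), 47.1)
comp 357 (array([0.6649, 0.0168]), array([0.055, 0.053]), 1.5) ztop 0.064 top (array([0.6649, 0.0173]), array([0.055, 0.052]), 1.5)
comp 329 (array([ 0.6428, -0.146 ]), array([0.054, 0.055]), 73.3) ztop 0.064 top (array([ 0.6428, -0.146 ]), array([0.054, 0.055]), 73.3)
comp 5038 (array([ 0.591 , -0.3511]), array([0.146, 0.151]), 80.0) ztop 0.094 top (array([ 0.5908, -0.3531]), array([0.053, 0.015]), 82.6)
comp 283 (array([ 0.5469, -0.142 ]), array([0.054, 0.055]), 88.4) ztop 0.064 top (array([ 0.5474, -0.1421]), array([0.054, 0.054]), 88.9)
comp 252 (array([ 0.4339, -0.0167]), array([0.054, 0.053]), 0.5) ztop 0.064 top (array([ 0.4339, -0.0167]),
[... 1832 characters left out ...]
) ztop 0.129 top (array([ 0.8046, -0.4566]), array([0.065, 0.071]), 40.6)
tray (array([-0.5984, -0.3237]), array([0.64 , 0.034]), 89.9) -0.09226511393340475
tray (array([-0.5988,  0.4238]), array([0.449, 0.031]), 89.9) -0.12839594271795468
tray (array([0.5484, 0.2735]), array([0.219, 0.282]), 8.6) 0.00472498399355209
bar 285 (array([ 0.5936, -0.3519]), array([0.053, 0.016]), 82.7)
bar 227 (array([ 0.5933, -0.3519]), array([0.053, 0.016]), 83.7)
grip 122 (array([ 0.3944, -0.3406]), array([0.019, 0.029]), 81.0)
orange 11 (array([ 0.3416, -0.3937]), array([0.004, 0.017]), 80.2) [ 0.3429 -0.3939  0.0302]
orange 20 (array([ 0.4203, -0.403 ]), array([0.005, 0.028]), 83.3) [ 0.4211 -0.4033  0.0302]
```

View pics/crop0.png

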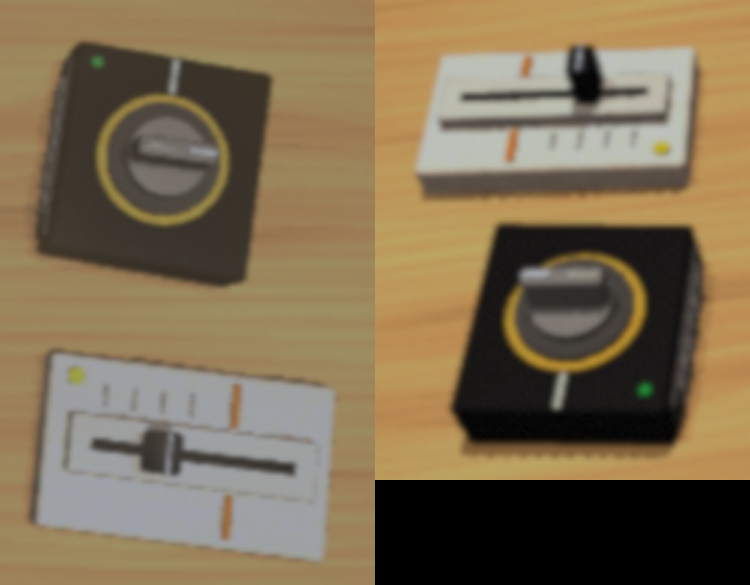

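```bash
cat > plan.py <<'E'
import sys
from h import *
# plan.py grip n x y z yaw_deg : rows from the measured pose to the target (tool down, closing line at yaw)
def plan(g,n,tgt,yaw):
    s=get_state(); p=np.array(s['tcp_pos']); A=R.from_matrix(q2R(s['orientation']))
    y=np.array([np.cos(yaw),np.sin(yaw),0]); z=np.array([0,0,-1.]); B=R.from_matrix(np.stack([np.cross(y,z),y,z],1))
    rows=[]; C,c=A,p.copy(); rv=(A.inv()*B).as_rotvec()
    for i in range(1,n+1):
        d=np.round(C.inv().apply(p+(tgt-p)*i/n-c)*1000,1 if i==n else 0)
        w=np.round((C.inv()*A*R.from_rotvec(rv*i/n)).as_rotvec(),3 if i==n else 2)
        c=c+C.apply(d/1000); C=C*R.from_rotvec(w); rows.append([g,*d,*w])
    return rows
a=[float(v) for v in sys.argv[1:]]
for r in plan(a[0],int(a[1]),np.array(a[2:5]),np.radians(a[5])): print(', '.join('%g'%(v+0) for v in r),end=',\n')
s=get_state(); print(s['clock'],s['tcp_pos'].round(4),s['joint_pos'].round(2))
E
python3 plan.py 1 20 .592 -.3525 .17 -7.4
```

```text
1, -33, -38, 3, 0, 0, 0.07,
1, -36, -35, 3, 0, 0, 0.07,
1, -38, -32, 3, 0, 0, 0.07,
1, -41, -30, 3, 0, 0, 0.07,
1, -42, -27, 3, 0, 0, 0.08,
1, -45, -23, 3, 0, 0, 0.07,
1, -46, -21, 3, 0, 0, 0.07,
1, -47, -17, 3, 0, 0, 0.07,
1, -48, -14, 4, 0, 0, 0.07,
1, -49, -10, 3, 0, 0, 0.07,
1, -50, -7, 3, 0, 0, 0.07,
1, -50, -3, 3, 0, 0, 0.07,
1, -50, 0, 3, 0, 0, 0.07,
1, -50, 4, 3, 0, 0, 0.08,
1, -50, 8, 3, 0, 0, 0.07,
1, -49, 11, 3, 0, 0, 0.07,
1, -48, 14, 3, 0, 0, 0.07,
1, -47, 18, 3, 0, 0, 0.07,
1, -45, 21, 3, 0, 0, 0.07,
1, -44.2, 24.7, 3.2, 0, 0, 0.072,
1.0 [0.1577 0.553  0.2313] [1.15 0.31 0.05 1.3  0.   1.43]
```

arm_command(moves=[1,-33,-38,3,0,0,0.07,1,-36,-35,3,0,0,0.07,1,-38,-32,3,0,0,0.07,1,-41,-30,3,0,0,0.07,1,-42,-27,3,0,0,0.08,1,-45,-23,3,0,0,0.07,1,-46,-21,3,0,0,0.07,1,-47,-17,3,0,0,0.07])

```text
clock: 2.0
tcp_pos: [0.3321, 0.189, 0.2075]
orientation: [0.0, 0.412, 0.911, 0.0]
wrist_force: [1.6, -0.5, 0.3]
finger_gap: 0.0854
grip_force: 0.0
```

arm_command(moves=[1,-48,-14,4,0,0,0.07,1,-49,-10,3,0,0,0.07,1,-50,-7,3,0,0,0.07,1,-50,-3,3,0,0,0.07,1,-50,0,3,0,0,0.07,1,-50,4,3,0,0,0.08,1,-50,8,3,0,0,0.07,1,-49,11,3,0,0,0.07])

```text
clock: 3.0
tcp_pos: [0.5059, -0.1733, 0.1823]
orientation: [0.0, 0.652, 0.758, 0.0]
wrist_force: [1.0, 0.8, 0.4]
finger_gap: 0.0853
grip_force: 0.0
```

arm_command(moves=[1,-48,14,3,0,0,0.07,1,-47,18,3,0,0,0.07,1,-45,21,3,0,0,0.07,1,-44.2,24.7,3.2,0,0,0.072,1,0,0,0,0,0,0,1,0,0,0,0,0,0])

```text
clock: 3.75
tcp_pos: [0.5915, -0.3521, 0.1694]
orientation: [-0.001, 0.751, 0.66, -0.0]
wrist_force: [-0.1, 0.4, 0.4]
finger_gap: 0.0853
grip_force: 0.0
```

```bash
python3 - <<'E'
from h import *
im,d,P=shot('wrist'); cv2.imwrite('pics/w1.png',im)
k=(abs(P[...,0]-.59)<.06)&(abs(P[...,1]+.352)<.06)&(P[...,2]>.082)&(P[...,2]<.11)
print(k.sum(),cv2.minAreaRect(P[k][:,:2].astype(np.float32)),np.nanmedian(P[k][:,2]))
E
python3 plan.py 1 4 .592 -.3525 .069 -7.4
```

```text
1468 ((0.5917316675186157, -0.351921409368515), (0.052562735974788666, 0.013968115672469139), 82.34199523925781) 0.09330728165087684
1, 0, 0, 25, 0, 0, 0,
1, 0, 0, 26, 0, 0, 0,
1, -1, 0, 25, 0, 0, 0,
1, 0.1, 0.6, 25.1, -0.001, -0.001, 0.001,
3.8 [ 0.5916 -0.3516  0.1701] [-0.65  0.56  0.27  1.29  0.    1.05]
```

View pics/w1.png

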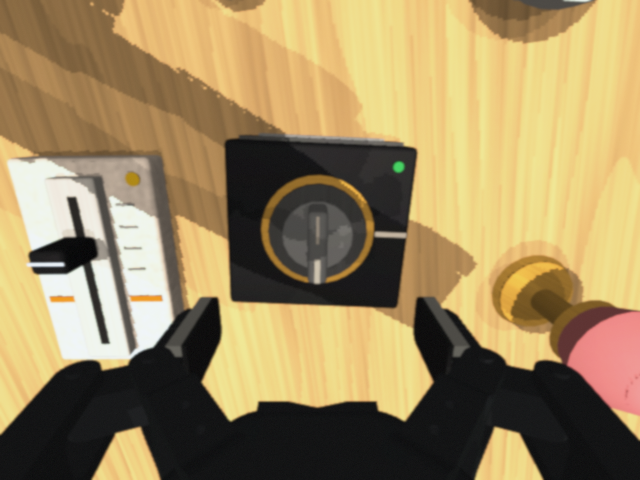

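arm_command(moves=[1,0,0,25,0,0,0,1,0,0,26,0,0,0,1,0,0,25,0,0,0,1,0,0,25,0,0,0,-1,0,0,0,0,0,0,-1,0,0,0,0,0,0,-1,0,0,0,0,0,0,-1,0,0,0,0,0,0], newtons=30)

```text
clock: 4.8
tcp_pos: [0.5915, -0.3528, 0.0705]
orientation: [0.0, 0.751, 0.66, -0.001]
wrist_force: [-9.5, 3.1, 19.8]
finger_gap: 0.0133
grip_force: 34.4
```

arm_command(moves=[-1,0,0,0,0,0,0,-1,0,0,0,0,0,0,-1,0,0,0,0,0,0,-1,0,0,0,0,0,0,-1,0,0,0,0,0,-0.1,-1,0,0,0,0,0,-0.1])

```text
clock: 5.55
tcp_pos: [0.5914, -0.3528, 0.0706]
orientation: [0.0, 0.681, 0.733, -0.0]
wrist_force: [-4.0, 0.7, 7.6]
finger_gap: 0.0134
grip_force: 32.0
```

```bash
python3 -c "
from workcell import *
print(get_state())"
```

```text
{'clock': 5.55, 'joint_pos': array([-6.53962701e-01,  6.11086398e-01,  1.13655434e-01,  1.07310136e+00,
       -7.18381667e-04,  8.43087305e-01]), 'qvel': array([-5.17982018e-04,  7.02950237e-05,  7.33301271e-04, -9.33309095e-04,
        9.10352238e-04, -7.94134922e-01]), 'tau': array([  0.83942134, -58.18242073,  27.95568109,  -1.67818978,
         0.42701449,   0.79156263]), 'tcp_pos': array([ 0.59142311, -0.35278704,  0.07062568]), 'orientation': array([ 1.65326934e-04,  6.80558765e-01,  7.32693402e-01, -3.45122314e-04]), 'wrist_force': array([-4.04243272,  0.67502507,  7.57183493]), 'ft_torque': array([ 0.24605211,  0.74712853, -0.0843918 ]), 'grip_force': 32.01938331127167, 'finger_gap': 0.013398543111017038}
```

arm_command(moves=[-1,0,0,0,0,0,-0.15,-1,0,0,0,0,0,-0.15,-1,0,0,0,0,0,-0.15,-1,0,0,0,0,0,-0.15,-1,0,0,0,0,0,-0.15,-1,0,0,0,0,0,-0.15,-1,0,0,0,0,0,-0.15,-1,0,0,0,0,0,-0.15])

```text
clock: 6.55
tcp_pos: [0.5911, -0.3529, 0.0706]
orientation: [-0.0, 0.147, 0.989, -0.0]
wrist_force: [-3.8, -0.6, 7.2]
finger_gap: 0.0132
grip_force: 32.1
```

arm_command(moves=[-1,0,0,0,0,0,-0.04,-1,0,0,0,0,0,-0.04,-1,0,0,0,0,0,-0.03,-1,0,0,0,0,0,0])

```text
clock: 7.05
tcp_pos: [0.5911, -0.3529, 0.0706]
orientation: [-0.0, 0.095, 0.995, -0.0]
wrist_force: [-5.1, -0.1, 7.1]
finger_gap: 0.0134
grip_force: 32.1
```

```bash
cat > st.py <<'E'
from h import *
s=get_state(); y=q2R(s['orientation'])[:,1]
print(s['clock'],'yaw',np.degrees(np.arctan2(y[1],y[0])).round(2),s['tcp_pos'].round(4),'F',s['wrist_force'].round(1),'T',s['ft_torque'].round(3),'gap',s['finger_gap'],s['grip_force'],s['joint_pos'].round(2))
E
python3 st.py
```

```text
7.05 yaw 79.1 [ 0.5911 -0.3529  0.0706] F [-5.1 -0.1  7.1] T [0.278 0.983 0.079] gap 0.013372860636876274 32.07891225814819 [-0.65  0.61  0.11  1.07 -0.   -0.46]
```

arm_command(moves=[-1,0,0,0,0,0,-0.03,-1,0,0,0,0,0,0])

```text
clock: 7.3
tcp_pos: [0.5911, -0.3529, 0.0706]
orientation: [-0.0, 0.081, 0.997, -0.0]
wrist_force: [-4.6, 1.2, 6.2]
finger_gap: 0.0133
grip_force: 32.7
```

```bash
python3 st.py
```

```text
7.3 yaw 80.75 [ 0.5911 -0.3529  0.0706] F [-4.6  1.2  6.2] T [ 0.288  0.932 -0.443] gap 0.01329479780101823 32.69132673740387 [-0.65  0.61  0.11  1.07 -0.   -0.49]
```

arm_command(moves=[-1,0,0,0,0,0,-0.03,-1,0,0,0,0,0,0])

```text
clock: 7.55
tcp_pos: [0.5911, -0.353, 0.0707]
orientation: [-0.0, 0.066, 0.998, -0.0]
wrist_force: [-5.3, 2.0, 7.4]
finger_gap: 0.0134
grip_force: 44.1
```

```bash
python3 st.py
```

```text
7.55 yaw 82.39 [ 0.5911 -0.353   0.0707] F [-5.3  2.   7.4] T [ 0.303  0.924 -1.14 ] gap 0.013423559752453724 44.082446694374084 [-0.65  0.61  0.11  1.07 -0.   -0.52]
```

arm_command(moves=[-0.3,0,0,0,0,0,0,1,0,0,0,0,0,0,1,0,0,0,0,0,0,1,0,0,-25,0,0,0,1,0,0,-50,0,0,0,1,0,0,-50,0,0,0,1,0,0,0,0,0,0], newtons=20)

```text
clock: 8.43
tcp_pos: [0.5943, -0.3541, 0.1997]
orientation: [0.004, 0.065, 0.998, -0.003]
wrist_force: [-0.0, -0.5, -0.5]
finger_gap: 0.0857
grip_force: 0.0
```

```bash
python3 - <<'E'
from h import *
im,d,P=shot('wrist'); cv2.imwrite('pics/w2.png',im)
k=(abs(P[...,0]-.59)<.06)&(abs(P[...,1]+.352)<.06)&(P[...,2]>.082)&(P[...,2]<.11)
print(k.sum(),cv2.minAreaRect(P[k][:,:2].astype(np.float32)),np.nanmedian(P[k][:,2]))
E
python3 m.py | grep -E "comp|top |scene|tray|bar|orange|grip"; python3 plan.py 1 6 .549 -.141 .17 80
```

```text
1171 ((0.5904873013496399, -0.35216811299324036), (0.014002264477312565, 0.05236739292740822), 80.08594512939453) 0.09330063554468951
top table z 0.7161854172907784
comp 662 (array([ 0.7975, -0.4585]), array([0.079, 0.074]), 38.9) ztop 0.129 top (array([ 0.7966, -0.4576]), array([0.073, 0.068]), 46.6)
comp 2704 (array([0.7912, 0.122 ]), array([0.163, 0.115]), 62.4) ztop 0.103 top (array([0.7864, 0.1516]), array([0.063, 0.131]), 3.0)
comp 2297 (array([ 0.7795, -0.1631]), array([0.115, 0.115]), 45.2) ztop 0.075 top (array([ 0.7795, -0.1631]), array([0.115, 0.115]), 45.2)
comp 354 (array([0.6648, 0.0169]), array([0.056, 0.054]), 3.3) ztop 0.064 top (array([0.6648, 0.0173]), array([0.056, 0.053]), 3.3)
comp 335 (array([ 0.6426, -0.1463]), array([0.054, 0.055]), 3.9) ztop 0.064 top (array([ 0.6427, -0.1463]), array([0.054, 0.055]), 3.4)
comp 2394 (array([ 0.5967, -0.3106]), array([0.114, 0.151]), 52.6) ztop 0.096 top (array([ 0.5919, -0.3538]), array([0.014, 0.051]), 80.0)
comp 283 (array([ 0.5474, -0.1421]), array([0.055, 0.054]), 1.1) ztop 0.064 top (array([ 0.5475, -0.1421]), array([0.
[... 1837 characters left out ...]
, 38.9)
tray (array([-0.6018, -0.2877]), array([0.035, 0.569]), 0.3) -0.09635616218282828
tray (array([0.5483, 0.2732]), array([0.22 , 0.281]), 8.8) 0.004710994304630733
bar 13330 (array([ 0.6009, -0.345 ]), array([0.1  , 0.068]), 90.0)
bar 13289 (array([ 0.6009, -0.345 ]), array([0.1  , 0.068]), 90.0)
grip 2 (array([ 0.4045, -0.343 ]), array([0.007, 0.   ]), -93.8)
orange 20 (array([ 0.4212, -0.4027]), array([0.005, 0.028]), 84.6) [ 0.4218 -0.403   0.0311]
1, 12, 34, 4, 0, 0, 0.01,
1, 12, 34, 4, 0, 0, 0,
1, 11, 34, 4, 0, 0, 0.01,
1, 13, 33, 3, 0, 0, 0.01,
1, 12, 34, 4, 0, 0, 0.01,
1, 13.3, 33.5, 4.2, 0.001, -0.001, 0.005,
8.575 [ 0.5916 -0.3522  0.193 ] [-0.65  0.55  0.32  1.34  0.   -0.52]
```

View pics/w2.png

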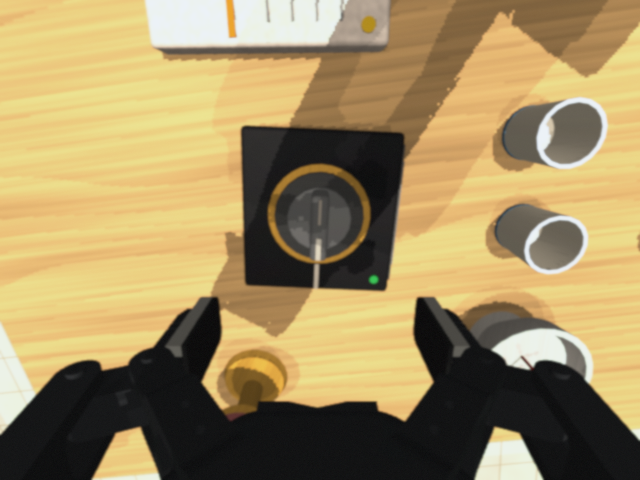

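arm_command(moves=[1,12,34,4,0,0,0.01,1,12,34,4,0,0,0,1,11,34,4,0,0,0.01,1,13,33,3,0,0,0.01,1,12,34,4,0,0,0.01,1,13.3,33.5,4.2,0,0,0.005,1,0,0,0,0,0,0])

```text
clock: 9.45
tcp_pos: [0.5472, -0.1385, 0.1687]
orientation: [-0.002, 0.086, 0.996, 0.001]
wrist_force: [-0.8, 0.3, 0.3]
finger_gap: 0.0853
grip_force: 0.0
```

```bash
cat > cups.py <<'E'
from h import *
for n in ['scene','top','wrist']:
    im,d,P=shot(n); X,Y,Z=P[...,0],P[...,1],P[...,2]
    hsv=cv2.cvtColor(im,cv2.COLOR_BGR2HSV)
    m=(Z>.05)&(Z<.072)&(X>.33)&(X<.72)&(Y<.46)&(Y>-.25)&(hsv[...,1]<110)
    k,l,s,c=cv2.connectedComponentsWithStats(m.astype(np.uint8))
    for i in range(1,k):
        if s[i,4]<80: continue
        q=P[l==i]; (r,w,a)=cv2.minAreaRect(q[:,:2].astype(np.float32))
        print(n,s[i,4],np.round(r,4),np.round(w,3),'z',np.percentile(q[:,2],95).round(3))
E
python3 cups.py; python3 plan.py 1 5 .5484 -.141 .022 80
```

```text
scene 202 [ 0.4374 -0.0157] [0.052 0.057] z 0.061
scene 236 [ 0.5489 -0.14  ] [0.053 0.057] z 0.061
scene 251 [0.6669 0.0185] [0.054 0.056] z 0.062
scene 257 [ 0.6458 -0.1447] [0.054 0.055] z 0.061
top 199 [0.6651 0.0173] [0.055 0.052] z 0.064
wrist 2341 [ 0.4358 -0.0157] [0.056 0.053] z 0.059
wrist 1286 [ 0.5474 -0.1404] [0.055 0.055] z 0.059
wrist 1539 [0.6652 0.0185] [0.056 0.055] z 0.059
wrist 1269 [ 0.6431 -0.1441] [0.055 0.055] z 0.059
1, 0, 0, 30, 0, 0, 0,
1, 0, 0, 29, 0, 0, 0,
1, 0, 0, 30, 0, 0, 0,
1, 1, 0, 29, 0, 0, 0,
1, -0.3, 0.5, 29.9, 0, -0.001, 0,
9.6 [ 0.5492 -0.1417  0.1699] [-0.39  0.32 -0.09  1.16 -0.   -0.22]
```

arm_command(moves=[1,0,0,30,0,0,0,1,0,0,29,0,0,0,1,0,0,30,0,0,0,1,1,1,29,0,0,0,1,0,0,30,0,0,0,0,0,0,0,0,0,0,-0.5,0,0,0,0,0,0,-1,0,0,0,0,0,0], newtons=20)

```text
clock: 10.6
tcp_pos: [0.5496, -0.1409, 0.0242]
orientation: [0.001, 0.087, 0.996, -0.0]
wrist_force: [1.2, -0.7, -1.5]
finger_gap: 0.0557
grip_force: 21.5
```

arm_command(moves=[-1,0,0,0,0,0,0,-1,0,0,0,0,0,0,-1,0,0,0,0,0,0,-1,0,0,-5,0,0,0,-1,0,0,-10,0,0,0])

```text
clock: 11.22
tcp_pos: [0.5481, -0.14, 0.038]
orientation: [-0.0, 0.087, 0.996, 0.0]
wrist_force: [0.0, 0.6, -0.7]
finger_gap: 0.0559
grip_force: 21.6
```

```bash
python3 st.py
```

```text
11.225 yaw 79.99 [ 0.5481 -0.14    0.038 ] F [ 0.   0.6 -0.7] T [-0.018 -0.068 -0.008] gap 0.05585729967857352 21.56558663584292 [-0.39  0.43 -0.29  0.86  0.   -0.22]
```

arm_command(moves=[-1,0,0,-20,0,0,0,-1,0,0,-30,0,0,0,-1,0,0,-40,0,0,0,-1,0,0,0,0,0,0])

```text
clock: 11.72
tcp_pos: [0.5511, -0.1412, 0.1322]
orientation: [0.004, 0.087, 0.996, -0.001]
wrist_force: [0.5, 0.0, -1.9]
finger_gap: 0.0554
grip_force: 21.7
```

```bash
python3 plan.py -1 14 .5876 .3455 .12 98.3
```

```text
-1, 3, 35, 1, 0, 0, -0.02,
-1, 3, 34, 1, 0, 0, -0.03,
-1, 2, 35, 0, 0, 0, -0.02,
-1, 1, 35, 1, 0, 0, -0.02,
-1, 0, 35, 1, 0, 0, -0.02,
-1, 0, 35, 1, 0, 0, -0.03,
-1, -1, 35, 1, 0, 0, -0.02,
-1, -2, 35, 0, 0, 0, -0.02,
-1, -3, 34, 1, 0, 0, -0.03,
-1, -4, 35, 1, 0, 0, -0.02,
-1, -5, 34, 1, 0, 0.01, -0.02,
-1, -5, 35, 0, 0, 0, -0.02,
-1, -6, 34, 1, 0, 0, -0.03,
-1, -6.6, 34.5, 0.9, -0.003, -0.003, -0.02,
11.725 [ 0.5511 -0.1412  0.1322] [-0.39  0.34 -0.16  1.06  0.   -0.22]
```

arm_command(moves=[-1,3,35,1,0,0,-0.02,-1,3,34,1,0,0,-0.03,-1,2,35,0,0,0,-0.02,-1,1,35,1,0,0,-0.02,-1,0,35,1,0,0,-0.02,-1,0,35,1,0,0,-0.03,-1,-1,35,1,0,0,-0.02,-1,-2,35,0,0,0,-0.02])

```text
clock: 12.72
tcp_pos: [0.5683, 0.1395, 0.1211]
orientation: [-0.001, -0.003, 1.0, -0.0]
wrist_force: [-0.3, -0.1, -1.7]
finger_gap: 0.0554
grip_force: 21.7
```

arm_command(moves=[-1,-3,34,1,0,0,-0.03,-1,-4,35,1,0,0,-0.02,-1,-5,34,1,0,0,-0.02,-1,-5,35,0,0,0,-0.02,-1,-6,34,1,0,0,-0.03,-1,-6,34,1,0,0,-0.02,-1,0,0,0,0,0,0,-1,0,0,0,0,0,0])

```text
clock: 13.72
tcp_pos: [0.5838, 0.3455, 0.1161]
orientation: [-0.001, -0.073, 0.997, -0.0]
wrist_force: [0.5, -1.4, -2.1]
finger_gap: 0.0558
grip_force: 21.8
```

```bash
python3 st.py; python3 plan.py -1 6 .5876 .3455 .034 98.3
```

```text
13.725 yaw 98.33 [0.5838 0.3455 0.1161] F [ 0.5 -1.4 -2.1] T [-0.036  0.045  0.028] gap 0.055783178563192266 21.839985686237924 [ 0.42  0.56  0.15  1.16 -0.    0.27]
-1, -1, 0, 14, 0, 0, 0,
-1, 0, 0, 13, 0, 0, 0,
-1, -1, 0, 14, 0, 0, 0,
-1, -1, 0, 14, 0, 0, 0,
-1, 0, 0, 13, 0, 0, 0,
-1, -0.8, -0.5, 14.1, -0.001, -0.002, 0,
13.725 [0.5838 0.3455 0.1161] [ 0.42  0.56  0.15  1.16 -0.    0.27]
```

arm_command(moves=[-1,-1,0,14,0,0,0,-1,-1,0,13,0,0,0,-1,-1,0,14,0,0,0,-1,-1,0,14,0,0,0,-1,0,0,13,0,0,0,-1,0,0,13,0,0,0,-1,0,0,0,0,0,0,-1,0,0,0,0,0,0])

```text
clock: 14.72
tcp_pos: [0.5886, 0.3467, 0.0362]
orientation: [0.0, -0.073, 0.997, 0.0]
wrist_force: [-0.9, -0.6, -2.4]
finger_gap: 0.0557
grip_force: 21.8
```

```bash
python3 st.py
```

```text
14.725 yaw 98.32 [0.5886 0.3467 0.0362] F [-0.9 -0.6 -2.4] T [ 0.021 -0.013 -0.007] gap 0.055675109826917174 21.849490282475017 [0.41 0.63 0.05 1.   0.   0.27]
```

arm_command(moves=[-1,0,0,2,0,0,0,-1,0,0,2,0,0,0,-1,0,0,1.5,0,0,0,-1,0,0,0,0,0,0])

```text
clock: 15.22
tcp_pos: [0.5883, 0.3465, 0.0303]
orientation: [-0.0, -0.073, 0.997, -0.0]
wrist_force: [0.1, 0.4, -1.6]
finger_gap: 0.0552
grip_force: 21.9
```

arm_command(moves=[-1,0,0,1,0,0,0,-1,0,0,0,0,0,0])

```text
clock: 15.48
tcp_pos: [0.5884, 0.3465, 0.0293]
orientation: [-0.0, -0.073, 0.997, 0.0]
wrist_force: [-0.3, -0.3, -2.0]
finger_gap: 0.0556
grip_force: 21.9
```

arm_command(moves=[-1,0,0,1,0,0,0,-1,0,0,0,0,0,0])

```text
clock: 15.72
tcp_pos: [0.5884, 0.3465, 0.0283]
orientation: [-0.0, -0.073, 0.997, 0.0]
wrist_force: [-0.3, 0.1, -1.6]
finger_gap: 0.0557
grip_force: 21.9
```

arm_command(moves=[-1,0,0,0.5,0,0,0,-1,0,0,0,0,0,0])

```text
clock: 15.98
tcp_pos: [0.5885, 0.3466, 0.0282]
orientation: [0.0, -0.073, 0.997, 0.0]
wrist_force: [-0.6, -0.7, 0.3]
finger_gap: 0.0556
grip_force: 21.9
```

arm_command(moves=[-1,0,0,0.5,0,0,0,-1,0,0,0,0,0,0])

```text
clock: 16.23
tcp_pos: [0.5886, 0.3466, 0.0282]
orientation: [0.0, -0.073, 0.997, 0.0]
wrist_force: [-1.4, -1.5, 5.3]
finger_gap: 0.0554
grip_force: 22.1
```

arm_command(moves=[-1,0,0,0.5,0,0,0,-1,0,0,0,0,0,0])

```text
clock: 16.48
tcp_pos: [0.5886, 0.3466, 0.0281]
orientation: [0.0, -0.073, 0.997, 0.0]
wrist_force: [-3.2, -1.9, 8.0]
finger_gap: 0.0556
grip_force: 22.2
```

arm_command(moves=[-0.1,0,0,0,0,0,0,0.4,0,0,0,0,0,0,1,0,0,0,0,0,0,1,0,0,0,0,0,0,1,0,0,-20,0,0,0,1,0,0,-40,0,0,0,1,0,0,-50,0,0,0,1,0,0,0,0,0,0])

```text
clock: 17.48
tcp_pos: [0.5913, 0.3479, 0.1422]
orientation: [0.004, -0.073, 0.997, 0.002]
wrist_force: [-0.0, -0.3, -0.8]
finger_gap: 0.0855
grip_force: 0.0
```

```bash
python3 cups.py; python3 plan.py 1 14 .6445 -.145 .15 80
```

```text
scene 206 [ 0.4365 -0.0154] [0.052 0.06 ] z 0.061
scene 320 [0.5891 0.3463] [0.053 0.056] z 0.066
scene 254 [0.6682 0.0182] [0.054 0.055] z 0.061
scene 257 [ 0.6457 -0.1448] [0.054 0.056] z 0.061
top 202 [0.6647 0.0173] [0.054 0.053] z 0.064
top 192 [ 0.6429 -0.1462] [0.055 0.055] z 0.064
top 246 [0.5834 0.3445] [0.055 0.048] z 0.069
top 192 [ 0.4341 -0.0166] [0.054 0.053] z 0.064
wrist 2050 [0.5867 0.3467] [0.054 0.055] z 0.064
1, 1, -35, -1, 0, 0, 0.02,
1, 0, -36, -1, 0, 0, 0.03,
1, 0, -35, -1, 0, 0, 0.02,
1, -2, -35, -1, 0, 0, 0.02,
1, -2, -36, -1, 0, 0, 0.02,
1, -3, -35, -1, 0, 0, 0.03,
1, -3, -35, -1, 0, 0, 0.02,
1, -5, -35, -1, 0, 0, 0.02,
1, -5, -35, -1, 0, 0, 0.03,
1, -6, -35, -1, 0, 0, 0.02,
1, -7, -34, -1, 0, 0, 0.02,
1, -8, -35, -1, 0, 0, 0.02,
1, -9, -34, -1, 0, 0, 0.03,
1, -8.9, -34.1, -0.9, -0.001, -0.001, 0.02,
17.625 [0.5879 0.3463 0.136 ] [0.41 0.56 0.19 1.2  0.   0.27]
```

arm_command(moves=[1,1,-35,-1,0,0,0.02,1,0,-36,-1,0,0,0.03,1,0,-35,-1,0,0,0.02,1,-2,-35,-1,0,0,0.02,1,-2,-36,-1,0,0,0.02,1,-3,-35,-1,0,0,0.03,1,-3,-35,-1,0,0,0.02,1,-5,-35,-1,0,0,0.02])

```text
clock: 18.62
tcp_pos: [0.6195, 0.0646, 0.1426]
orientation: [-0.002, 0.018, 1.0, 0.0]
wrist_force: [0.5, -0.3, 0.5]
finger_gap: 0.0856
grip_force: 0.0
```

arm_command(moves=[1,-5,-35,-1,0,0,0.03,1,-6,-35,-1,0,0,0.02,1,-7,-34,-1,0,0,0.02,1,-8,-35,-1,0,0,0.02,1,-9,-34,-1,0,0,0.03,1,-9,-34,-1,0,0,0.02,1,0,0,0,0,0,0,1,0,0,0,0,0,0])

```text
clock: 19.62
tcp_pos: [0.644, -0.1441, 0.1491]
orientation: [-0.002, 0.087, 0.996, 0.001]
wrist_force: [-0.4, -0.2, 0.4]
finger_gap: 0.0852
grip_force: 0.0
```

```bash
python3 cups.py; python3 plan.py 1 5 .6445 -.1448 .018 80
```

```text
scene 210 [ 0.4374 -0.0156] [0.052 0.057] z 0.061
scene 331 [0.5898 0.3459] [0.054 0.056] z 0.066
scene 252 [0.6675 0.0184] [0.054 0.055] z 0.062
scene 256 [ 0.6458 -0.1449] [0.054 0.056] z 0.062
top 192 [0.6646 0.0174] [0.056 0.052] z 0.064
top 298 [0.5869 0.3441] [0.055 0.055] z 0.068
wrist 2113 [0.6655 0.0185] [0.055 0.055] z 0.059
wrist 1518 [ 0.6434 -0.1443] [0.055 0.055] z 0.059
1, 0, 0, 26, 0, 0, 0,
1, 0, -1, 27, 0, 0, 0,
1, 0, 0, 26, 0, 0, 0,
1, 0, 0, 27, 0, 0, 0,
1, -0.2, -0.5, 26.3, 0.001, -0.001, 0.001,
19.775 [ 0.6447 -0.1434  0.1503] [-0.34  0.51  0.15  1.21  0.   -0.17]
```

arm_command(moves=[1,0,-1,26,0,0,0,1,0,0,27,0,0,0,1,0,0,26,0,0,0,1,0,0,27,0,0,0,1,0,0,26,0,0,0,0,0,0,0,0,0,0,-0.5,0,0,0,0,0,0,-1,0,0,0,0,0,0], newtons=20)

```text
clock: 20.78
tcp_pos: [0.6459, -0.1458, 0.0204]
orientation: [0.001, 0.087, 0.996, -0.0]
wrist_force: [0.0, -0.0, -0.9]
finger_gap: 0.0555
grip_force: 21.4
```

arm_command(moves=[-1,0,0,0,0,0,0,-1,0,0,0,0,0,0,-1,0,0,0,0,0,0])

```text
clock: 21.15
tcp_pos: [0.6453, -0.1459, 0.0196]
orientation: [0.001, 0.087, 0.996, -0.0]
wrist_force: [-1.0, -0.8, 1.4]
finger_gap: 0.0557
grip_force: 21.5
```

arm_command(moves=[-1,0,0,-5,0,0,0,-1,0,0,-10,0,0,0,-1,0,0,-20,0,0,0,-1,0,0,-30,0,0,0,-1,0,0,-40,0,0,0,-1,0,0,0,0,0,0,-1,0,0,0,0,0,0])

```text
clock: 22.02
tcp_pos: [0.6447, -0.1457, 0.1238]
orientation: [-0.0, 0.087, 0.996, 0.0]
wrist_force: [0.1, 0.4, -1.1]
finger_gap: 0.0556
grip_force: 21.6
```

```bash
python3 plan.py -1 12 .4886 .3311 .122 98.3
```

```text
-1, 20, 37, 0, 0, 0, -0.03,
-1, 18, 37, 0, 0, 0, -0.02,
-1, 18, 38, 0, 0, 0, -0.03,
-1, 17, 38, 1, 0, 0, -0.03,
-1, 15, 39, 0, 0, 0, -0.02,
-1, 15, 39, 0, 0, 0, -0.03,
-1, 14, 40, 0, 0, 0, -0.03,
-1, 12, 40, 0, 0, 0, -0.02,
-1, 12, 40, 0, 0, 0, -0.03,
-1, 10, 40, 1, 0, 0, -0.03,
-1, 9, 41, 0, 0, 0, -0.02,
-1, 8.7, 41.2, -0.1, 0, 0, -0.03,
22.025 [ 0.6447 -0.1457  0.1238] [-0.34  0.52  0.1   1.15  0.   -0.17]
```

arm_command(moves=[-1,20,37,0,0,0,-0.03,-1,18,37,0,0,0,-0.02,-1,18,38,0,0,0,-0.03,-1,17,38,1,0,0,-0.03,-1,15,39,0,0,0,-0.02,-1,15,39,0,0,0,-0.03,-1,14,40,0,0,0,-0.03,-1,12,40,0,0,0,-0.02])

```text
clock: 23.02
tcp_pos: [0.5392, 0.1734, 0.1212]
orientation: [-0.002, -0.018, 1.0, -0.0]
wrist_force: [0.6, 0.2, -0.9]
finger_gap: 0.0557
grip_force: 21.7
```

arm_command(moves=[-1,12,40,0,0,0,-0.03,-1,10,40,1,0,0,-0.03,-1,9,41,0,0,0,-0.02,-1,9,41,0,0,0,-0.03,-1,0,0,0,0,0,0,-1,0,0,0,0,0,0,-1,0,0,0,0,0,0])

```text
clock: 23.9
tcp_pos: [0.4886, 0.3296, 0.1213]
orientation: [-0.001, -0.072, 0.997, -0.0]
wrist_force: [-0.2, -0.1, -2.0]
finger_gap: 0.0557
grip_force: 21.8
```

```bash
python3 plan.py -1 6 .4886 .3311 .028 98.3
```

```text
-1, 0, 0, 16, 0, 0, 0,
-1, 0, 1, 15, 0, 0, 0,
-1, 0, 0, 16, 0, 0, 0,
-1, 0, 0, 15, 0, 0, 0,
-1, 0, 0, 16, 0, 0, 0,
-1, -0.4, 0.5, 15.3, -0.001, -0.001, -0.001,
23.9 [0.4886 0.3296 0.1213] [ 0.46  0.39 -0.11  1.07 -0.    0.31]
```

arm_command(moves=[-1,0,0,16,0,0,0,-1,0,1,15,0,0,0,-1,0,0,16,0,0,0,-1,0,0,15,0,0,0,-1,0,0,16,0,0,0,-1,0,0,13,0,0,0,-1,0,0,0,0,0,0,-1,0,0,0,0,0,0])

```text
clock: 24.9
tcp_pos: [0.4887, 0.332, 0.0313]
orientation: [0.0, -0.073, 0.997, 0.0]
wrist_force: [0.4, 0.2, -1.5]
finger_gap: 0.0555
grip_force: 21.8
```

arm_command(moves=[-1,0,0,1.5,0,0,0,-1,0,0,1.5,0,0,0,-1,0,0,0,0,0,0,-1,0,0,0,0,0,0])

```text
clock: 25.4
tcp_pos: [0.4884, 0.3318, 0.028]
orientation: [0.0, -0.073, 0.997, 0.0]
wrist_force: [0.0, -0.0, -1.4]
finger_gap: 0.0558
grip_force: 21.8
```

arm_command(moves=[-1,0,0,1,0,0,0,-1,0,0,0,0,0,0])

```text
clock: 25.65
tcp_pos: [0.4883, 0.3318, 0.0268]
orientation: [-0.0, -0.073, 0.997, 0.0]
wrist_force: [0.5, 0.6, -0.6]
finger_gap: 0.0554
grip_force: 21.8
```

arm_command(moves=[-1,0,0,0.5,0,0,0,-1,0,0,0,0,0,0])

```text
clock: 25.9
tcp_pos: [0.4883, 0.3318, 0.0263]
orientation: [-0.0, -0.073, 0.997, 0.0]
wrist_force: [1.0, 0.3, -1.1]
finger_gap: 0.0556
grip_force: 21.8
```

arm_command(moves=[-1,0,0,0.7,0,0,0,-1,0,0,0,0,0,0])

```text
clock: 26.15
tcp_pos: [0.4883, 0.3318, 0.0256]
orientation: [-0.0, -0.073, 0.997, 0.0]
wrist_force: [0.3, -0.6, -0.9]
finger_gap: 0.0557
grip_force: 21.8
```

arm_command(moves=[-1,0,0,0.7,0,0,0,-1,0,0,0,0,0,0])

```text
clock: 26.4
tcp_pos: [0.4883, 0.3318, 0.0249]
orientation: [-0.0, -0.073, 0.997, 0.0]
wrist_force: [-0.7, -0.2, -1.3]
finger_gap: 0.0556
grip_force: 21.8
```

arm_command(moves=[-1,0,0,0.5,0,0,0,-1,0,0,0,0,0,0])

```text
clock: 26.65
tcp_pos: [0.4884, 0.3318, 0.0246]
orientation: [0.0, -0.073, 0.997, 0.0]
wrist_force: [-0.7, 1.5, -0.1]
finger_gap: 0.0556
grip_force: 21.8
```

Contact at 0.0246, as predicted (grasp height + 5 mm). A touch more, then release.

arm_command(moves=[-1,0,0,0.5,0,0,0,-0.1,0,0,0,0,0,0,0.4,0,0,0,0,0,0,1,0,0,0,0,0,0,1,0,0,0,0,0,0,1,0,0,-20,0,0,0,1,0,0,-40,0,0,0,1,0,0,-60,0,0,0])

```text
clock: 27.65
tcp_pos: [0.4869, 0.3311, 0.1432]
orientation: [-0.002, -0.072, 0.997, -0.001]
wrist_force: [1.2, -0.2, -0.6]
finger_gap: 0.0853
grip_force: 0.0
```

```bash
python3 cups.py; python3 plan.py 1 9 .6663 .0182 .15 85
```

```text
scene 294 [0.4898 0.3322] [0.055 0.056] z 0.066
scene 208 [ 0.4371 -0.0156] [0.052 0.056] z 0.062
scene 326 [0.5899 0.346 ] [0.055 0.054] z 0.066
scene 253 [0.668  0.0183] [0.055 0.055] z 0.062
top 195 [0.6647 0.0173] [0.055 0.052] z 0.064
top 288 [0.5865 0.3441] [0.054 0.054] z 0.068
top 218 [0.4805 0.3283] [0.042 0.056] z 0.068
top 189 [ 0.434  -0.0167] [0.054 0.052] z 0.064
wrist 1806 [0.4864 0.3321] [0.055 0.055] z 0.064
wrist 1935 [0.5869 0.3468] [0.055 0.056] z 0.064
1, -14, -37, 0, 0, 0, 0.03,
1, -16, -37, 0, 0, 0, 0.02,
1, -16, -37, -1, 0, 0, 0.03,
1, -17, -36, 0, 0, 0, 0.02,
1, -18, -36, 0, 0, 0, 0.03,
1, -19, -35, 0, 0, 0, 0.03,
1, -20, -35, 0, 0, 0.01, 0.02,
1, -20, -34, -1, 0, 0, 0.03,
1, -22.1, -34.1, -0.3, 0.004, -0.003, 0.023,
27.8 [0.4909 0.3331 0.148 ] [ 0.46  0.38 -0.07  1.12  0.    0.32]
```

arm_command(moves=[1,-14,-37,0,0,0,0.03,1,-16,-37,0,0,0,0.02,1,-16,-37,-1,0,0,0.03,1,-17,-36,0,0,0,0.02,1,-18,-36,0,0,0,0.03,1,-19,-35,0,0,0,0.03,1,-20,-35,0,0,0,0.02,1,-20,-34,-1,0,0,0.03])

```text
clock: 28.8
tcp_pos: [0.6436, 0.0511, 0.1442]
orientation: [-0.001, 0.033, 0.999, 0.0]
wrist_force: [0.9, -0.4, -0.0]
finger_gap: 0.0855
grip_force: 0.0
```

arm_command(moves=[1,-22,-34,0,0,0,0.02,1,0,0,0,0,0,0,1,0,0,0,0,0,0,1,0,0,0,0,0,0])

```text
clock: 29.3
tcp_pos: [0.6628, 0.0181, 0.1455]
orientation: [-0.001, 0.042, 0.999, 0.0]
wrist_force: [-0.1, 0.5, -0.6]
finger_gap: 0.0852
grip_force: 0.0
```

```bash
python3 cups.py|grep -v top; python3 plan.py 1 5 .6662 .0182 .018 85
```

```text
scene 298 [0.4901 0.3312] [0.054 0.056] z 0.066
scene 207 [ 0.4369 -0.0156] [0.052 0.056] z 0.061
scene 334 [0.5901 0.3474] [0.056 0.056] z 0.066
scene 259 [0.6671 0.0188] [0.053 0.055] z 0.062
wrist 1568 [0.6654 0.0188] [0.055 0.055] z 0.059
1, -1, 0, 26, 0, 0, 0,
1, 0, 0, 25, 0, 0, 0,
1, -1, 0, 26, 0, 0, 0,
1, 0, 0, 25, 0, 0, 0,
1, -0.9, 0.4, 26.1, 0, 0, 0.004,
29.45 [0.6633 0.018  0.1461] [-0.09  0.52  0.15  1.2   0.   -0.01]
```

arm_command(moves=[1,-1,0,26,0,0,0,1,0,0,25,0,0,0,1,-1,0,26,0,0,0,1,0,0,25,0,0,0,1,-1,0.5,26,0,0,0,0,0,0,0,0,0,0,-0.5,0,0,0,0,0,0,-1,0,0,0,0,0,0], newtons=20)

```text
clock: 30.45
tcp_pos: [0.6676, 0.0173, 0.0195]
orientation: [0.001, 0.042, 0.999, -0.0]
wrist_force: [-0.1, -0.1, -1.7]
finger_gap: 0.0545
grip_force: 21.3
```

arm_command(moves=[-1,0,0,0,0,0,0,-1,0,0,0,0,0,0,-1,0,0,0,0,0,0])

```text
clock: 30.82
tcp_pos: [0.6672, 0.0172, 0.0188]
orientation: [0.001, 0.042, 0.999, 0.0]
wrist_force: [-0.2, 1.0, 2.3]
finger_gap: 0.0545
grip_force: 21.4
```

arm_command(moves=[-1,0,0,-5,0,0,0,-1,0,0,-10,0,0,0,-1,0,0,-20,0,0,0,-1,0,0,-30,0,0,0,-1,0,0,-40,0,0,0,-1,0,0,0,0,0,0,-1,0,0,0,0,0,0])

```text
clock: 31.7
tcp_pos: [0.6664, 0.0172, 0.1229]
orientation: [-0.0, 0.042, 0.999, 0.0]
wrist_force: [-0.8, 0.4, -1.3]
finger_gap: 0.0547
grip_force: 21.5
```

```bash
python3 plan.py -1 7 .6064 .2169 .122 98.3
```

```text
-1, 11, 28, 0, 0, 0, -0.03,
-1, 10, 28, 0, 0, 0, -0.04,
-1, 9, 28, 0, 0, 0, -0.03,
-1, 8, 29, 1, 0, 0, -0.03,
-1, 8, 29, 0, 0, 0, -0.03,
-1, 6, 29, 0, 0, 0, -0.04,
-1, 5.2, 29, -0.1, 0, 0, -0.03,
31.7 [0.6664 0.0172 0.1229] [-0.09  0.54  0.12  1.15  0.   -0.01]
```

arm_command(moves=[-1,11,28,0,0,0,-0.03,-1,10,28,0,0,0,-0.04,-1,9,28,0,0,0,-0.03,-1,8,29,1,0,0,-0.03,-1,8,29,0,0,0,-0.03,-1,6,29,0,0,0,-0.04,-1,5,29,0,0,0,-0.03,-1,0,0,0,0,0,0])

```text
clock: 32.7
tcp_pos: [0.6048, 0.2186, 0.1201]
orientation: [-0.002, -0.074, 0.997, -0.0]
wrist_force: [-0.6, -0.4, -1.4]
finger_gap: 0.0544
grip_force: 21.6
```

arm_command(moves=[-1,0,0,0,0,0,0,-1,0,0,0,0,0,0])

```text
clock: 32.95
tcp_pos: [0.6068, 0.2159, 0.1214]
orientation: [-0.0, -0.072, 0.997, -0.0]
wrist_force: [-1.0, -0.1, -1.3]
finger_gap: 0.054
grip_force: 21.6
```

```bash
python3 plan.py -1 6 .6064 .2169 .028 98.3
```

```text
-1, 0, 0, 16, 0, 0, 0,
-1, 0, 0, 15, 0, 0, 0,
-1, 0, 1, 16, 0, 0, 0,
-1, 0, 0, 15, 0, 0, 0,
-1, 0, 0, 16, 0, 0, 0,
-1, 0.2, 0.1, 15.4, 0, -0.001, -0.001,
32.95 [0.6068 0.2159 0.1214] [ 0.22  0.5   0.05  1.12 -0.    0.07]
```

arm_command(moves=[-1,0,0,16,0,0,0,-1,0,0,15,0,0,0,-1,0,1,16,0,0,0,-1,0,0,15,0,0,0,-1,0,0,16,0,0,0,-1,0,0,14,0,0,0,-1,0,0,0,0,0,0,-1,0,0,0,0,0,0])

```text
clock: 33.95
tcp_pos: [0.607, 0.218, 0.0303]
orientation: [0.0, -0.073, 0.997, 0.0]
wrist_force: [0.7, -0.0, -1.0]
finger_gap: 0.0549
grip_force: 21.6
```

arm_command(moves=[-1,0,0,1.5,0,0,0,-1,0,0,1.5,0,0,0,-1,0,0,0,0,0,0,-1,0,0,0,0,0,0])

```text
clock: 34.45
tcp_pos: [0.6067, 0.2179, 0.0271]
orientation: [0.0, -0.073, 0.997, 0.0]
wrist_force: [-0.1, 0.8, -2.2]
finger_gap: 0.0544
grip_force: 21.6
```

arm_command(moves=[-1,0,0,1,0,0,0,-1,0,0,0,0,0,0])

```text
clock: 34.7
tcp_pos: [0.6066, 0.2178, 0.0259]
orientation: [-0.0, -0.073, 0.997, 0.0]
wrist_force: [-0.6, -0.6, -1.6]
finger_gap: 0.0548
grip_force: 21.6
```

arm_command(moves=[-1,0,0,0.7,0,0,0,-1,0,0,0,0,0,0])

```text
clock: 34.95
tcp_pos: [0.6066, 0.2179, 0.0252]
orientation: [-0.0, -0.073, 0.997, 0.0]
wrist_force: [-0.1, -0.1, -1.3]
finger_gap: 0.0544
grip_force: 21.6
```

arm_command(moves=[-1,0,0,0.8,0,0,0,-1,0,0,0,0,0,0])

```text
clock: 35.2
tcp_pos: [0.6066, 0.2179, 0.0244]
orientation: [-0.0, -0.073, 0.997, 0.0]
wrist_force: [-0.3, -0.7, -1.1]
finger_gap: 0.0544
grip_force: 21.6
```

arm_command(moves=[-1,0,0,0.6,0,0,0,-1,0,0,0,0,0,0])

```text
clock: 35.45
tcp_pos: [0.6067, 0.2179, 0.0239]
orientation: [0.0, -0.073, 0.997, 0.0]
wrist_force: [0.4, -0.0, -1.6]
finger_gap: 0.0545
grip_force: 21.6
```

arm_command(moves=[-1,0,0,0.4,0,0,0,-1,0,0,0,0,0,0])

```text
clock: 35.7
tcp_pos: [0.6068, 0.2179, 0.0239]
orientation: [0.0, -0.073, 0.997, 0.0]
wrist_force: [-0.8, 0.2, 1.6]
finger_gap: 0.0547
grip_force: 21.6
```

Contact. Release and rise.

arm_command(moves=[-1,0,0,0.2,0,0,0,-0.1,0,0,0,0,0,0,0.4,0,0,0,0,0,0,1,0,0,0,0,0,0,1,0,0,0,0,0,0,1,0,0,-20,0,0,0,1,0,0,-40,0,0,0,1,0,0,-60,0,0,0])

```text
clock: 36.7
tcp_pos: [0.6052, 0.2175, 0.1422]
orientation: [-0.002, -0.072, 0.997, -0.0]
wrist_force: [1.0, -0.4, -0.1]
finger_gap: 0.0855
grip_force: 0.0
```

```bash
python3 cups.py; python3 plan.py 1 8 .436 -.016 .15 85
```

```text
scene 207 [ 0.4357 -0.0152] [0.056 0.055] z 0.061
scene 330 [0.59   0.3463] [0.055 0.055] z 0.066
scene 314 [0.6066 0.2183] [0.052 0.058] z 0.066
top 262 [0.6045 0.2163] [0.055 0.054] z 0.069
top 297 [0.5866 0.3446] [0.054 0.054] z 0.069
top 219 [0.4894 0.3269] [0.056 0.047] z 0.069
top 187 [ 0.434  -0.0167] [0.054 0.053] z 0.064
wrist 3627 [0.4873 0.3319] [0.055 0.055] z 0.064
wrist 1824 [0.605  0.2187] [0.054 0.055] z 0.064
wrist 2519 [0.5874 0.3468] [0.055 0.055] z 0.064
1, 26, -26, -1, 0, 0, 0.03,
1, 25, -26, 0, 0, 0, 0.03,
1, 24, -28, -1, 0, 0, 0.03,
1, 23, -28, 0, 0, 0, 0.03,
1, 22, -29, -1, 0, 0.01, 0.03,
1, 22, -29, 0, 0, 0, 0.02,
1, 21, -30, 0, 0, 0, 0.03,
1, 20, -30.4, -0.5, 0.002, -0.002, 0.033,
36.85 [0.6095 0.2185 0.1477] [0.22 0.48 0.09 1.17 0.   0.08]
```

arm_command(moves=[1,26,-26,-1,0,0,0.03,1,25,-26,0,0,0,0.03,1,24,-28,-1,0,0,0.03,1,23,-28,0,0,0,0.03,1,22,-29,-1,0,0,0.03,1,22,-29,0,0,0,0.02,1,21,-30,0,0,0,0.03,1,20,-30,0,0,0,0.03])

```text
clock: 37.85
tcp_pos: [0.4316, -0.0169, 0.1451]
orientation: [-0.001, 0.043, 0.999, 0.0]
wrist_force: [-0.4, -0.2, 0.4]
finger_gap: 0.0854
grip_force: 0.0
```

arm_command(moves=[1,0,0,0,0,0,0,1,0,0,0,0,0,0,1,0,0,0,0,0,0])

```text
clock: 38.22
tcp_pos: [0.4335, -0.0157, 0.146]
orientation: [-0.0, 0.042, 0.999, 0.0]
wrist_force: [0.3, 0.2, 0.1]
finger_gap: 0.0854
grip_force: 0.0
```

```bash
python3 cups.py|grep -v top; python3 plan.py 1 5 .436 -.0157 .018 85
```

```text
scene 298 [0.4896 0.3316] [0.054 0.057] z 0.066
scene 209 [ 0.4369 -0.0155] [0.052 0.056] z 0.061
scene 325 [0.5898 0.3465] [0.054 0.056] z 0.066
scene 318 [0.6079 0.2182] [0.054 0.054] z 0.066
wrist 1580 [ 0.4343 -0.0154] [0.055 0.055] z 0.059
wrist 1057 [0.5944 0.2308] [0.055 0.022] z 0.064
1, -1, 0, 26, 0, 0, 0,
1, 0, 0, 25, 0, 0, 0,
1, -1, 0, 26, 0, 0, 0,
1, 0, 0, 25, 0, 0, 0,
1, -0.5, 0.2, 26.1, 0, 0, 0.004,
38.375 [ 0.4335 -0.0157  0.1461] [-0.22  0.09 -0.45  1.03  0.   -0.14]
```

arm_command(moves=[1,-1,0,26,0,0,0,1,0,0,25,0,0,0,1,-1,0,26,0,0,0,1,0,0,25,0,0,0,1,0,0,26,0,0,0,0,0,0,0,0,0,0,-0.5,0,0,0,0,0,0,-1,0,0,0,0,0,0], newtons=20)

```text
clock: 39.38
tcp_pos: [0.4361, -0.0165, 0.0193]
orientation: [0.001, 0.042, 0.999, -0.0]
wrist_force: [-0.4, -0.5, -1.3]
finger_gap: 0.0551
grip_force: 21.4
```

arm_command(moves=[-1,0,0,0,0,0,0,-1,0,0,0,0,0,0,-1,0,0,0,0,0,0])

```text
clock: 39.75
tcp_pos: [0.4359, -0.0166, 0.0188]
orientation: [0.001, 0.042, 0.999, -0.0]
wrist_force: [-0.0, 1.1, 3.7]
finger_gap: 0.0554
grip_force: 21.6
```

arm_command(moves=[-1,0,0,-5,0,0,0,-1,0,0,-10,0,0,0,-1,0,0,-20,0,0,0,-1,0,0,-30,0,0,0,-1,0,0,-40,0,0,0,-1,0,0,0,0,0,0,-1,0,0,0,0,0,0])

```text
clock: 40.62
tcp_pos: [0.4348, -0.0164, 0.1231]
orientation: [-0.0, 0.042, 0.999, 0.0]
wrist_force: [0.1, 0.5, -1.3]
finger_gap: 0.0554
grip_force: 21.6
```

```bash
python3 plan.py -1 8 .5074 .2025 .122 98.3
```

```text
-1, -7, 28, 0, 0, 0, -0.03,
-1, -7, 28, 0, 0, 0, -0.03,
-1, -9, 27, 0, 0, 0, -0.03,
-1, -9, 28, 1, 0, 0, -0.02,
-1, -10, 27, 0, 0, 0, -0.03,
-1, -10, 27, 0, 0, 0, -0.03,
-1, -12, 26, 0, 0, 0, -0.03,
-1, -11.7, 26.3, 0.1, 0, 0, -0.03,
40.625 [ 0.4348 -0.0164  0.1231] [-0.22  0.11 -0.49  0.97  0.   -0.14]
```

arm_command(moves=[-1,-7,28,0,0,0,-0.03,-1,-7,28,0,0,0,-0.03,-1,-9,27,0,0,0,-0.03,-1,-9,28,1,0,0,-0.02,-1,-10,27,0,0,0,-0.03,-1,-10,27,0,0,0,-0.03,-1,-12,26,0,0,0,-0.03,-1,-12,26,0,0,0,-0.03])

```text
clock: 41.62
tcp_pos: [0.507, 0.2027, 0.1203]
orientation: [-0.002, -0.073, 0.997, -0.0]
wrist_force: [0.0, -0.2, -1.3]
finger_gap: 0.0551
grip_force: 21.7
```

arm_command(moves=[-1,0,0,0,0,0,0,-1,0,0,0,0,0,0,-1,0,0,0,0,0,0])

```text
clock: 42.0
tcp_pos: [0.5073, 0.2013, 0.1217]
orientation: [-0.001, -0.072, 0.997, -0.0]
wrist_force: [0.6, 0.2, -1.1]
finger_gap: 0.0557
grip_force: 21.8
```

```bash
python3 plan.py -1 6 .5074 .2025 .028 98.3
```

```text
-1, 0, 0, 16, 0, 0, 0,
-1, 0, 0, 15, 0, 0, 0,
-1, 0, 1, 16, 0, 0, 0,
-1, 0, 0, 15, 0, 0, 0,
-1, 0, 0, 16, 0, 0, 0,
-1, -0.4, 0.2, 15.7, 0, -0.002, -0.001,
42.0 [0.5073 0.2013 0.1217] [ 0.23  0.32 -0.23  1.03 -0.    0.09]
```

arm_command(moves=[-1,0,0,16,0,0,0,-1,0,0,15,0,0,0,-1,0,1,16,0,0,0,-1,0,0,15,0,0,0,-1,0,0,16,0,0,0,-1,0,0,15,0,0,0,-1,0,0,0,0,0,0,-1,0,0,0,0,0,0])

```text
clock: 43.0
tcp_pos: [0.5082, 0.2032, 0.0295]
orientation: [0.0, -0.073, 0.997, 0.0]
wrist_force: [0.1, 0.4, -0.9]
finger_gap: 0.0553
grip_force: 21.8
```

arm_command(moves=[-1,0,0,2,0,0,0,-1,0,0,1.5,0,0,0,-1,0,0,0,0,0,0,-1,0,0,0,0,0,0])

```text
clock: 43.5
tcp_pos: [0.508, 0.2032, 0.026]
orientation: [0.0, -0.073, 0.997, 0.0]
wrist_force: [-0.6, 0.6, -1.3]
finger_gap: 0.0556
grip_force: 21.8
```

arm_command(moves=[-1,0,0,0.7,0,0,0,-1,0,0,0,0,0,0])

```text
clock: 43.75
tcp_pos: [0.5079, 0.2031, 0.0251]
orientation: [-0.0, -0.073, 0.997, 0.0]
wrist_force: [0.5, -0.1, -1.3]
finger_gap: 0.0554
grip_force: 21.8
```

arm_command(moves=[-1,0,0,0.7,0,0,0,-1,0,0,0,0,0,0])

```text
clock: 44.0
tcp_pos: [0.5079, 0.2031, 0.0244]
orientation: [-0.0, -0.073, 0.997, 0.0]
wrist_force: [0.5, -0.2, -0.6]
finger_gap: 0.0553
grip_force: 21.8
```

arm_command(moves=[-1,0,0,0.6,0,0,0,-1,0,0,0,0,0,0])

```text
clock: 44.25
tcp_pos: [0.508, 0.2032, 0.0239]
orientation: [0.0, -0.073, 0.997, 0.0]
wrist_force: [-0.4, 0.4, -0.4]
finger_gap: 0.0549
grip_force: 21.8
```

arm_command(moves=[-1,0,0,0.4,0,0,0,-1,0,0,0,0,0,0])

```text
clock: 44.5
tcp_pos: [0.508, 0.2032, 0.0239]
orientation: [0.0, -0.073, 0.997, 0.0]
wrist_force: [-1.9, -0.2, 4.2]
finger_gap: 0.0555
grip_force: 22.0
```

arm_command(moves=[-0.1,0,0,0,0,0,0,0.4,0,0,0,0,0,0,1,0,0,0,0,0,0,1,0,0,0,0,0,0,1,0,0,-20,0,0,0,1,0,0,-40,0,0,0,1,0,0,-60,0,0,0,1,0,0,-30,0,0,0])

```text
clock: 45.5
tcp_pos: [0.5092, 0.2035, 0.1767]
orientation: [0.002, -0.073, 0.997, 0.0]
wrist_force: [0.3, 0.7, -0.2]
finger_gap: 0.0853
grip_force: 0.0
```

```bash
python3 cups.py
python3 - <<'E'
from h import *
im,d,P=shot('scene'); cv2.imwrite('pics/s3.png',im)
E
python3 plan.py 1 14 .392 -.3415 .18 82.6
```

```text
scene 289 [0.4894 0.3319] [0.054 0.058] z 0.065
scene 283 [0.5091 0.2032] [0.053 0.057] z 0.066
scene 328 [0.5901 0.3464] [0.056 0.054] z 0.066
scene 323 [0.6076 0.2186] [0.054 0.055] z 0.066
top 269 [0.6045 0.2165] [0.054 0.055] z 0.069
top 169 [0.4993 0.2001] [0.04  0.055] z 0.069
top 162 [0.4749 0.3303] [0.029 0.057] z 0.068
wrist 1441 [0.5067 0.2037] [0.054 0.055] z 0.064
wrist 1964 [0.4871 0.332 ] [0.055 0.055] z 0.064
wrist 1531 [0.6051 0.2186] [0.055 0.055] z 0.064
wrist 728 [0.574  0.3554] [0.053 0.023] z 0.064
1, 14, -37, 0, 0, 0, 0.02,
1, 13, -38, -1, 0, 0, 0.02,
1, 12, -38, 0, 0, 0, 0.02,
1, 12, -38, -1, 0, 0, 0.02,
1, 11, -38, 0, 0, 0, 0.02,
1, 10, -39, -1, 0, 0, 0.02,
1, 9, -38, 0, 0, 0, 0.02,
1, 8, -39, -1, 0, 0, 0.02,
1, 8, -39, 0, 0, 0, 0.02,
1, 7, -39, -1, 0, 0, 0.02,
1, 6, -40, 0, 0, 0, 0.02,
1, 6, -39, -1, 0, 0, 0.02,
1, 4, -40, 0, 0, 0, 0.01,
1, 4.4, -39.1, -0.8, 0, 0.001, 0.024,
45.7 [0.5081 0.2032 0.1735] [ 0.23  0.28 -0.14  1.15  0.    0.09]
```

View pics/s3.png

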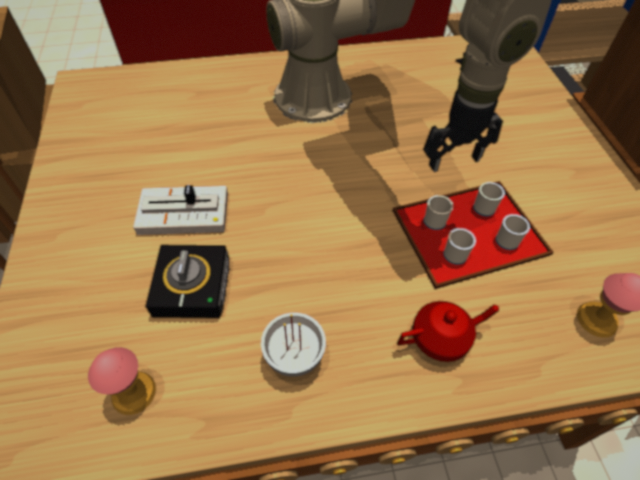

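arm_command(moves=[1,14,-37,0,0,0,0.02,1,13,-38,-1,0,0,0.02,1,12,-38,0,0,0,0.02,1,12,-38,-1,0,0,0.02,1,11,-38,0,0,0,0.02,1,10,-39,-1,0,0,0.02,1,9,-38,0,0,0,0.02,1,8,-39,-1,0,0,0.02])

```text
clock: 46.7
tcp_pos: [0.4404, -0.1087, 0.1753]
orientation: [-0.002, 0.008, 1.0, 0.001]
wrist_force: [1.0, -0.3, 0.2]
finger_gap: 0.0855
grip_force: 0.0
```

arm_command(moves=[1,8,-39,0,0,0,0.02,1,7,-39,-1,0,0,0.02,1,6,-40,0,0,0,0.02,1,6,-39,-1,0,0,0.02,1,4,-40,0,0,0,0.01,1,4,-39,-1,0,0,0.02,1,0,0,0,0,0,0,1,0,0,0,0,0,0])

```text
clock: 47.7
tcp_pos: [0.3914, -0.3404, 0.1787]
orientation: [-0.001, 0.063, 0.998, 0.001]
wrist_force: [0.5, 0.3, -0.4]
finger_gap: 0.0854
grip_force: 0.0
```

```bash
cat > dim.py <<'E'
import sys
from h import *
im,d,P=shot('wrist'); X,Y,Z=P[...,0],P[...,1],P[...,2]; cv2.imwrite(sys.argv[1],im)
hsv=cv2.cvtColor(im,cv2.COLOR_BGR2HSV)
k=(abs(X-.385)<.1)&(abs(Y+.37)<.14)
g=k&(Z>.078)&(Z<.095); r=cv2.minAreaRect(P[g][:,:2].astype(np.float32)); print('grip',g.sum(),r,np.nanmedian(Z[g]))
b=k&(Z>.024)&(Z<.036); rb=cv2.minAreaRect(P[b][:,:2].astype(np.float32)); print('box',rb)
o=(hsv[...,0]>5)&(hsv[...,0]<20)&(hsv[...,1]>130)&b
kk,l,s,c=cv2.connectedComponentsWithStats(cv2.morphologyEx(o.astype(np.uint8),cv2.MORPH_OPEN,np.ones((3,3))))
u=np.array([np.cos(np.radians(83)),np.sin(np.radians(83))])
for i in range(1,kk):
    if s[i,4]>60:
        q=cv2.minAreaRect(P[l==i][:,:2].astype(np.float32)); print('orange',s[i,4],s[i,:4],q,'proj rel grip mm',1000*(np.array(q[0])-r[0])@u)
print('box centre rel grip',1000*(np.array(rb[0])-r[0])@u)
E
python3 dim.py pics/w4.png; python3 plan.py 1 5 .392 -.3415 .061 82.8
```

```text
grip 889 ((0.39025259017944336, -0.3416841924190521), (0.019216423854231834, 0.02769792638719082), 83.1492691040039) 0.0828123743468708
box ((0.38713815808296204, -0.3680843412876129), (0.1994350105524063, 0.11940488964319229), 83.09542083740234)
orange 197 [245 163   8  33] ((0.3462655544281006, -0.3939059376716614), (0.005431258585304022, 0.027784742414951324), 83.65359497070312) proj rel grip mm -57.19316344782568
orange 173 [251 247   7  29] ((0.4220678210258484, -0.4031389355659485), (0.0062067159451544285, 0.028774766251444817), 79.96896362304688) proj rel grip mm -57.11936751702331
box centre rel grip -26.58291995692611
1, 0, 0, 24, 0, 0, 0,
1, 0, -1, 23, 0, 0, 0,
1, 0, 0, 24, 0, 0, 0,
1, -1, 0, 23, 0, 0, 0,
1, 0.3, -0.6, 24, 0.002, -0.002, 0.001,
47.75 [ 0.3917 -0.3402  0.1791] [-0.87  0.23 -0.2   1.15  0.   -0.75]
```

View pics/w4.png

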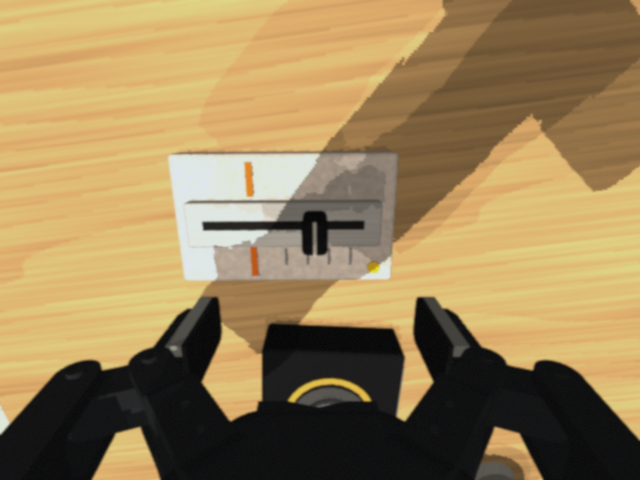

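arm_command(moves=[1,0,-1,24,0,0,0,1,0,-0.5,23,0,0,0,1,0,0,24,0,0,0,1,1,0,23,0,0,0,1,0,0,24,0,0,0,0,0,0,0,0,0,0,-0.5,0,0,0,0,0,0,-1,0,0,0,0,0,0], newtons=30)

```text
clock: 48.75
tcp_pos: [0.3917, -0.3433, 0.0635]
orientation: [0.001, 0.062, 0.998, -0.001]
wrist_force: [-0.4, 0.5, 0.0]
finger_gap: 0.032
grip_force: 0.0
```

arm_command(moves=[-1,0,0,0,0,0,0,-1,0,0,0,0,0,0,-1,0,0,0,0,0,0,-1,0,0,0,0,0,0])

```text
clock: 49.25
tcp_pos: [0.3916, -0.3434, 0.0635]
orientation: [0.001, 0.062, 0.998, -0.001]
wrist_force: [-0.3, 0.2, 6.1]
finger_gap: 0.0192
grip_force: 33.9
```

```bash
python3 st.py
```

```text
49.25 yaw 82.86 [ 0.3916 -0.3434  0.0635] F [-0.3  0.2  6.1] T [ 0.289 -0.009  0.011] gap 0.019209575213140536 33.92906606197357 [-0.87  0.32 -0.38  0.87  0.   -0.75]
```

arm_command(moves=[-1,0,-7,0,0,0,0,-1,0,-8,0,0,0,0,-1,0,-8,0,0,0,0,-1,0,-8,0,0,0,0,-1,0,-8,0,0,0,0,-1,0,-8,0,0,0,0,-1,0,-8.5,0,0,0,0,-1,0,0,0,0,0,0])

```text
clock: 50.25
tcp_pos: [0.3848, -0.3997, 0.0635]
orientation: [0.001, 0.063, 0.998, -0.001]
wrist_force: [0.3, -2.0, 4.8]
finger_gap: 0.0195
grip_force: 33.8
```

arm_command(moves=[-1,0,0,0,0,0,0,-1,0,0,0,0,0,0])

```text
clock: 50.5
tcp_pos: [0.3849, -0.3993, 0.0635]
orientation: [0.001, 0.062, 0.998, -0.001]
wrist_force: [0.1, -1.2, 5.2]
finger_gap: 0.0194
grip_force: 33.9
```

```bash
python3 st.py; python3 -c "
from workcell import *
p=get_state()['tcp_pos'];print(p[0]*.122+p[1]*.9925)"
```

```text
50.5 yaw 82.84 [ 0.3849 -0.3993  0.0635] F [ 0.1 -1.2  5.2] T [-0.306 -0.129  0.074] gap 0.01937200985944775 33.90449345111847 [-0.95  0.38 -0.29  0.9  -0.   -0.82]
-0.34935598844475907
```

arm_command(moves=[-0.3,0,0,0,0,0,0,0.4,0,0,0,0,0,0,1,0,0,0,0,0,0,1,0,0,-30,0,0,0,1,0,0,-40,0,0,0,1,0,0,-50,0,0,0,1,0,0,0,0,0,0,1,0,0,0,0,0,0])

```text
clock: 51.5
tcp_pos: [0.3839, -0.3977, 0.1819]
orientation: [-0.0, 0.062, 0.998, 0.0]
wrist_force: [-0.6, -0.3, 0.3]
finger_gap: 0.0855
grip_force: 0.0
```

```bash
python3 dim.py pics/w5.png; python3 cups.py | grep scene;python3 plan.py 1 5 .385 -.399 .0625 82.8
```

```text
grip 879 ((0.3833305835723877, -0.39851024746894836), (0.019487492740154266, 0.027753017842769623), 83.33011627197266) 0.08271239234051592
box ((0.3871317207813263, -0.3687242865562439), (0.19934706389904022, 0.1193990707397461), 83.20458984375)
orange 198 [313 162   6  33] ((0.3460078239440918, -0.3938865065574646), (0.004456143360584974, 0.028186287730932236), 82.86495971679688) proj rel grip mm 0.04077603791118136
orange 93 [314 256   6  18] ((0.4273068308830261, -0.40324702858924866), (0.004808541387319565, 0.017835859209299088), 82.66373443603516) proj rel grip mm 0.6578825130485624
box centre rel grip 30.02718297268988
scene 296 [0.4898 0.3322] [0.054 0.056] z 0.066
scene 287 [0.5095 0.2031] [0.055 0.055] z 0.066
scene 337 [0.5899 0.3467] [0.054 0.056] z 0.066
scene 323 [0.6077 0.2182] [0.054 0.057] z 0.067
1, 0, 0, 24, 0, 0, 0,
1, -1, -1, 23, 0, 0, 0,
1, 0, 0, 24, 0, 0, 0,
1, -1, -1, 24, 0, 0, 0,
1, 0.1, 0.1, 23.3, 0.002, -0.002, 0.001,
51.7 [ 0.3835 -0.3972  0.1808] [-0.95  0.29 -0.11  1.17  0.   -0.82]
```

View pics/w5.png

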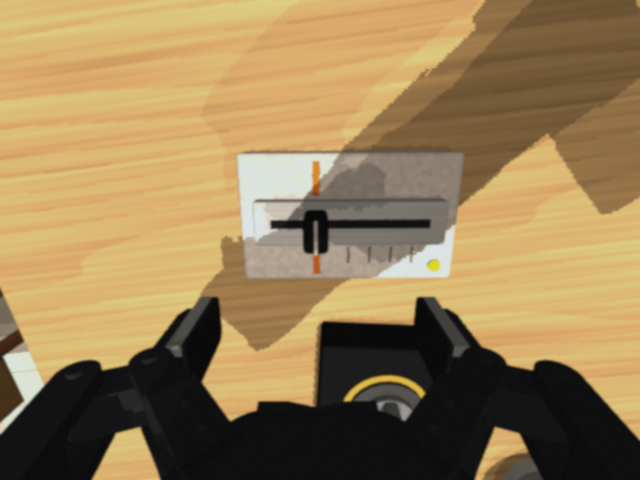

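The picture shows the grip (316, 232) directly in line with both orange bars (316, 178 and 317, 264). It is 0–0.7 mm off, and 30 mm from the box centre as it should be. All four cups stand in the tray.

```bash
python3 -c "
from workcell import *
print(hand_in())"
```

```text
the job is handed in; nothing more can be done
None
```

The job is handed in: the volume knob is turned to its off stop, all four cups present stand upright on the tray floor, and last the dimmer grip was slid to the orange night mark (within about 1 mm); the teapot and incense bowl were not touched.

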